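# Push a cuvette carrier round the guide lane into the reading nest

### The job

Take the carrier that holds the cuvette, stand it on the open loading end of the guide lane and push it between the rails, round the corner against the drag of the brake shoe and on past the sprung catch, until it is fully home against the stop and the catch holds it there. Push gently: do not jam or force the carrier against the rails or the stop, do not tip it, and leave the empty carrier and the other things where they stand.

Things in the scene. Friction and masses are not known exactly. Their poses are not given: they have to be found in the camera images.
- lane: Low L-shaped track screwed to the worktop: aluminium plate 5 mm thick, 72 mm wide, two steel rails. Origin at worktop height under the lane's centreline where the straight inlet meets the corner; x = travel direction in the inlet, y to its left, z up. Rails start at x -45 mm; corner: quarter circle to the left, radius 70 mm, about (0, 70); then straight along x = 70 towards +y.
- loading (a point): Middle of the open loading end (bare plate, no rails): lane x -88 mm, y 0, on the plate's top, 5 mm above the worktop; axes as the lane. Bare plate from x -118 to -62; from -62 to -45 two rail ends flare in from 60 to 42 mm apart. Between the rails, contact forces of the carrier on the lane that add up to over 40 N are too much; a straight push of 10 N makes 25 to 30.
- bend (a point): End of the corner, start of the straight outlet: lane (70, 70) mm, on the plate's top; axes as the lane, travel here is +y. The rail walls stand 42 mm apart (1 mm play each side of the foot); lips hook over the foot (32 mm gap, 1.5 mm above it), so a carrier enters only by the mouth. Rail tops 23.5 mm above the worktop. A sprung rubber brake shoe in the corner's outer rail drags with 2 to 6 N.
- outlet_end (a point): Point of the track at lane (70, 135) mm, on the plate's top; axes as the lane. Near it a black stop block with catch is clamped across the rails (up to 27 mm above the worktop: keep fingertips above that, on the neck). It is set by hand: the centre of a carrier that is home lies at lane x 70 and y anywhere from 119 to 151 mm; the setting is not measured, feel for it.
- pin (a joint): Sprung brass pin in the stop, slide, m: 0 = free, 4 mm out of the stop; about 0.004 = pressed flush by a carrier fully home. Before it a sprung roller (the catch) stands into the lane from the +x side: a carrier meets it 17 mm before home, needs about 4 to 8 N to pass, is over it 6 mm before home, then meets the pin (1 to 2 N) and the solid stop. The catch then holds it, pin pressed in.
- carrier: The carrier with the cuvette, grey plastic, 0.08 to 0.18 kg, standing on the worktop. Origin at the centre of its underside, z up. Round foot 40 mm across, 14 mm high; round neck 28 mm across from 14 to 42 mm above the underside: grip or push there. A 12 mm square clear cuvette with a white cap is fixed in the neck, top of the cap 57 mm above the underside.
- carrier_empty: A carrier of the same shape and size without a cuvette (open bore in the top, 42 mm high), standing near the other one. Origin at the centre of its underside. Stays where it is.
- bench_timer: Bench timer lying flat, 62 x 66 x 18 mm, origin under its centre. Stays where it is.
- vial_dark: Small dark vial with white cap, 33 mm in diameter, 73 mm high, origin under its centre. Stays where it is.
- dropper: Small pale vial with white cap, 25 mm in diameter, 66 mm high, origin under its centre. Stays where it is.
There are look-alikes about, which are no part of the job. Leave any orange look-alike of the carrier alone.

How it is judged:
By the outcome, as a careful person would: the job done as asked, in the order asked, and still so for the second after the job is handed in, with the robot touching nothing.
It also fails if it takes over 54 s, if anything falls off the work surface, if the arm or the gripper's body presses on something with over 40 N, if the wrist force passes 120 N, or if a joint passes its speed limit or range.

### The arm

A 6-joint arm with a two-finger parallel gripper is mounted at the origin on a cart in front of the work surface, level with it; the furniture and walls round the work are solid. World frame = base frame: x ahead of the robot, y to its left, z up, the work surface at z = 0. Lengths are in mm, angles in degrees, forces in N, time in s.
With the tool pointing down it reaches from about 350 to 850 mm from the base axis. Payload 8.1 kg.
Tool frame: the origin (TCP) lies at the very end of the fingers, on their centre line; the grasp point (between the pads) lies 19 mm behind it; z points along the fingers, y is the direction in which the jaws open and shut (so a half turn about z gives the same grasp; the last joint's range is limited). The gripper opens to 85 mm and grips with 20 to 120 N. Pads are 22 mm wide; open, the fingers measure 114 mm over their backs; the gripper's body (76 mm by 85 mm) begins 54 mm behind the grasp point. The pads swing forward as they close: fully open they stand 13 mm farther back than shut.
Start: joints at [-78.232, 7.471, 85.268, -0, 87.261, -4.893], TCP at [172.051, -574.807, 231.292] pointing down, gripper open.
Joint ranges: [-169.43, 169.43], [-51.17, 129.36], [1.28, 143.12], [-76.62, 256.62], [0, 156.53], [-152.29, 152.29]. Speed limits (degrees/s): [136.94, 136.94, 159.86, 180, 180, 180].

### API

Orientations are given as [roll, pitch, yaw] about the fixed x, y, z axes, in that order (R = Rz(yaw) Ry(pitch) Rx(roll)).
In Python, from bench import r gives the robot as it stands.
- The arm moves only by the shell command python3 -m crank 'ROWS' [OPENING] [FORCE]. ROWS is JSON, a list that holds one entry, the list of rows, each a list of 6 numbers: the shift along the tool's x, y, z in m, then the turn, a rotation vector about the tool's x, y, z in rad. A call has 1 to 10 rows; each row is the pose to reach, as a shift and turn from the pose measured when the call began, along the tool's axes at that moment; what a row does not reach only later rows make up. A row lasts 1/8 s, in which the tool goes at most 62.5 mm and 10.7 degrees, less where a joint would pass 70% of its speed; a pose out of reach is approached as far as the arm can. A call with a gripper value outside its range is refused whole. OPENING is the closure, from 0 (fully open) to 1 (shut), set as the call begins (- or left out, the last holds). The fingers move at their own pace and stop on an object; FORCE is the grip in N (left out, the last holds). Time passes only in rows, so rows that repeat a pose let the fingers close. It gives the time, the measured TCP pose, the force and the opening at its end, in the units of the state.
- r.sense(): the state, without advancing time (a new reading comes with each control period).
- r.snapshot(name): name is "scene" or "top" or "wrist"; returns (picture, depth): 400x640x3 uint8, blue, green, red; 400x640 float32, mm along the optical axis (not along the pixel's ray), 0 where there is no reading.
- r.get_calibration(name): a dict with "mtx" (3x3 intrinsics, pixels), "cam_to_world" (4x4, takes a point from camera to world coordinates). Camera axes: x right, y down, z forward; pixel columns grow to the right and rows downward; lengths in mm; the calibration is good to about 2 mm. The wrist camera is an equidistant fisheye: a pixel r from the principal point sees the ray r / f radians off the axis. A picture is of the moment at which its call begins: read the wrist's pose just before it. get_calibration takes no time and is no camera call; for the wrist camera it gives the pose at the moment of the call.
- r.hand_in(): hands the job in, once; it reports no verdict.
Trained networks look in the newest picture that a camera, given by its name, has taken for a name from the list of things; names that differ only in an ending like _2 or _b are one class to them, and where a whole thing is asked for, a point or a joint stands for the part that bears it (a point fixed in the world has none). Each returns a list of dicts, best first, with "conf" (0 to 1); they miss things now and then, are a little off and sometimes report something else, mostly with a low value. They report only what shows in the picture. A call takes as long as a camera call. They do not tell look-alikes from the thing itself.
- r.look_for(thing, camera): "extent" ([left, top, right, bottom] in pixels, round what is visible of it).
- r.landmark_of(thing, camera): "pixel" ([column, row] in pixels: a listed point, or the origin of a listed thing).
The state is a dict: "time": time; "joint_pos": joint angles; "qd": joint speeds; "joint_efforts": joint torques, N m; "tool_pos": TCP position; "tcp_rot": TCP orientation; "ft_force": force on the tool from outside, world axes, zero at the start; "wrist_torque": the same for the moment, N m; "finger_gap": finger opening in mm.
Only numpy, scipy, OpenCV 4.12 (cv2) and the standard library are available. Lean on these libraries where they do the work, as an engineer would, in place of code of your own. Each camera call takes 0.05 s, during which the arm holds its last target.

## Working session

There is one attempt and no reset: what is moved stays moved. The work goes in short steps, Python scripts to look and compute and a shell command to move; the robot and the scene stay as the last step left them, time stands still between calls to the robot, and variables do not carry over. Pictures are saved under pics/ and viewed, and the job is handed in when it is done.

```bash
ls; mkdir -p pics
python3 - <<'E'
from bench import r
import cv2,numpy as np
print(r.sense())
for n in ("scene","top"):
    p,d=r.snapshot(n); cv2.imwrite(f"pics/{n}0.png",p); np.save(f"pics/{n}0d.npy",d)
    c=r.get_calibration(n); print(n,np.round(c["mtx"],1).tolist(),np.round(c["cam_to_world"],3).tolist())
    for t in ("carrier","carrier_empty","loading","bend","outlet_end","lane"):
        print(t,[(np.round(x["pixel"]).tolist(),round(x["conf"],2)) for x in r.landmark_of(t,n)][:4])
E
```

```text
pics
{'time': 0.0, 'joint_pos': array([-7.82310344e+01,  7.51592491e+00,  8.53292630e+01, -1.14804811e-03,
        8.72607385e+01, -4.89108575e+00]), 'qd': array([ 0.05524921,  0.06878098, -0.08628827,  0.01281773,  0.02688346,
       -0.01445872]), 'joint_efforts': array([-3.57823556e-04, -5.69394886e+01, -5.00553060e+01, -1.21814592e-04,
        1.44775759e-02, -6.02513478e-05]), 'tool_pos': array([ 171.9380986 , -574.26740066,  230.23606431]), 'tcp_rot': array([-1.79894362e+02, -7.88902078e-03,  1.66601000e+01]), 'ft_force': array([-0.78075749, -0.00414169, -0.26954824]), 'wrist_torque': array([ 0.00261339, -0.01541412, -0.00144745]), 'finger_gap': 85.56093289517743}
scene [[409.2, 0.0, 315.7], [0.0, 409.2, 196.8], [0.0, 0.0, 1.0]] [[-0.513, -0.545, 0.664, 15.983], [-0.859, 0.329, -0.393, 368.105], [-0.005, -0.771, -0.637, 584.066], [0.0, 0.0, 0.0, 1.0]]
carrier [([305.0, 256.0], 0.74), ([426.0, 197.0], 0.71)]
carrier_empty [([263.0, 266.0], 0.63)]
loading [([349.0, 240.0], 0.87)]
bend [([281.0, 211.0], 0.69)]
outlet_end [([254.0, 218.0], 0.93)]
lane [([328.0, 216.0], 0.98), ([382.0, 216.0], 0.71)]
top [[473.6, 0.0, 320.4], [0.0, 473.6, 196.4], [0.0, 0.0, 1.0]] [[0.007, -0.989, 0.15, 452.244], [-1.0, -0.005, 0.015, 12.104], [-0.014, -0.15, -0.989, 941.101], [0.0, 0.0, 0.0, 1.0]]
carrier [([436.0, 242.0], 0.72), ([276.0, 251.0], 0.63)]
carrier_empty [([236.0, 239.0], 0.92)]
loading [([324.0, 259.0], 0.84)]
bend [([290.0, 179.0], 0.87)]
outlet_end [([259.0, 178.0], 0.96), ([288.0, 179.0], 0.33)]
lane [([321.0, 213.0], 0.82), ([324.0, 257.0], 0.63)]
```

View pics/scene0.png

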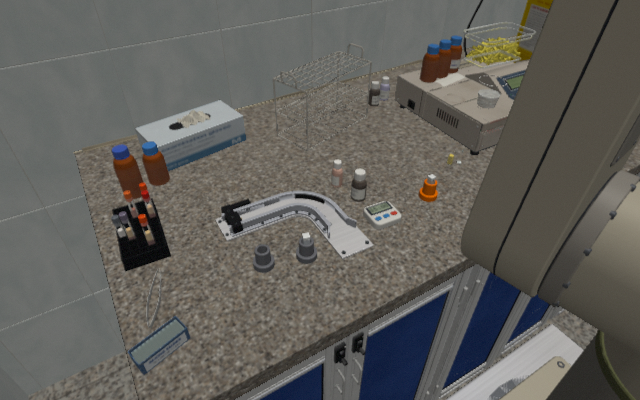

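View pics/top0.png

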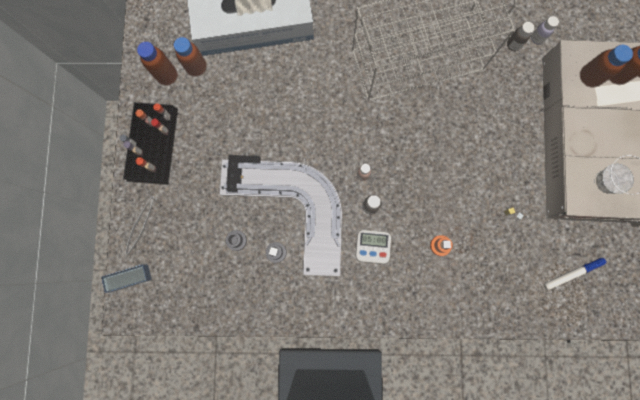

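Run:
```python
import cv2
p=cv2.imread("pics/scene0.png")[140:300,220:460]; cv2.imwrite("pics/scene0c.png",cv2.resize(p,None,fx=3.2,fy=3.2,interpolation=2))
p=cv2.imread("pics/top0.png")[140:300,210:470]; cv2.imwrite("pics/top0c.png",cv2.resize(p,None,fx=3,fy=3,interpolation=2))
```

```text
(no output)
```

View pics/scene0c.png

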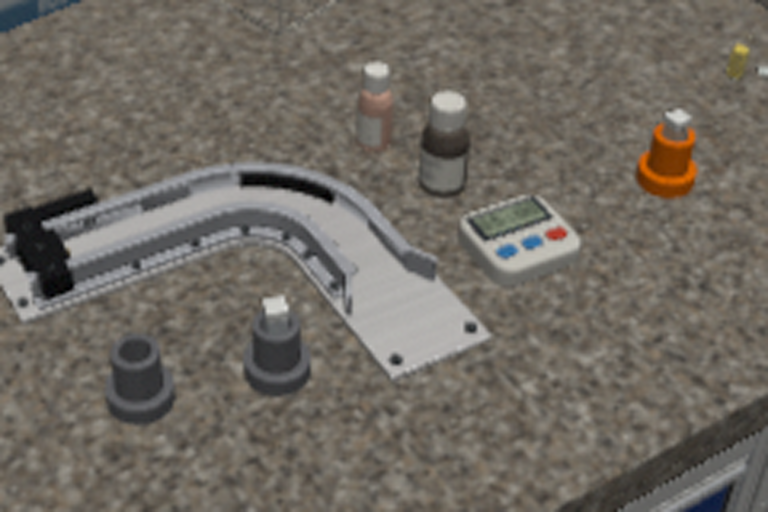

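View pics/top0c.png

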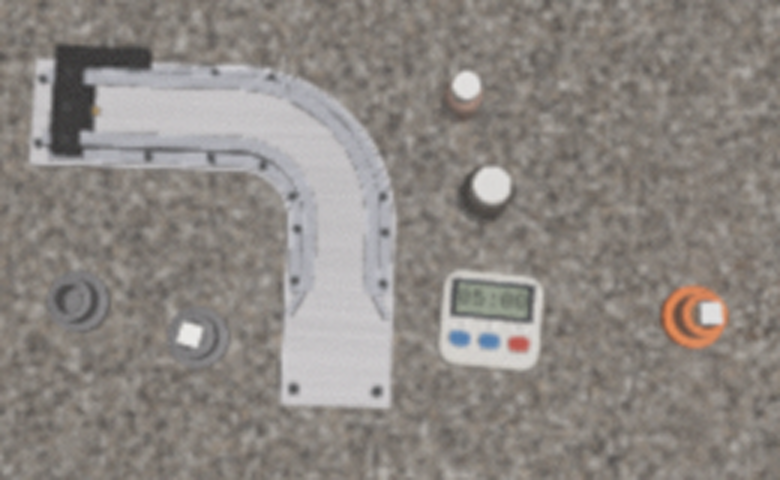

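Candidates: a grey carrier with a white cap at top (275,252) / scene (306,248), the empty grey carrier at top (236,240) / scene (263,258), and an orange look-alike with a cap at top (441,245) / scene (429,188). I choose the grey one with the white cap, and the crops confirm it: cuvette and cap in a grey neck. Next I compute positions.

```bash
cat > h.py <<'E'
import numpy as np,cv2
from bench import r
def ray(n,px,C=None):
    C=C or r.get_calibration(n); K=np.array(C["mtx"]);T=np.array(C["cam_to_world"])
    x=(px[0]-K[0,2])/K[0,0]; y=(px[1]-K[1,2])/K[1,1]
    if n=="wrist":
        t=np.hypot(x,y); s=np.sin(t)/t if t>1e-9 else 1; d=np.array([x*s,y*s,np.cos(t)])
    else: d=np.array([x,y,1.])
    return T[:3,3],T[:3,:3]@d
def at(n,px,z,C=None):
    o,d=ray(n,px,C); return o+d*(z-o[2])/d[2]
def proj(n,P,C=None):
    C=C or r.get_calibration(n); K=np.array(C["mtx"]);T=np.array(C["cam_to_world"])
    q=T[:3,:3].T@(np.asarray(P,float)-T[:3,3])
    if n=="wrist":
        t=np.arctan2(np.hypot(q[0],q[1]),q[2]); v=q[:2]/max(1e-9,np.hypot(q[0],q[1]))*t
    else: v=q[:2]/q[2]
    return np.array([K[0,0]*v[0]+K[0,2],K[1,1]*v[1]+K[1,2]])
def fit(L,W):
    L=np.array(L,float);W=np.array(W,float)[:,:2]
    l=L-L.mean(0);w=W-W.mean(0)
    a=np.arctan2((l[:,0]*w[:,1]-l[:,1]*w[:,0]).sum(),(l*w).sum())
    R=np.array([[np.cos(a),-np.sin(a)],[np.sin(a),np.cos(a)]])
    t=W.mean(0)-R@L.mean(0)
    return np.degrees(a),t,W-(L@R.T+t)
E
python3 - <<'E'
from h import *
np.set_printoptions(precision=1,suppress=True)
for n in("top","scene"):
    px={"top":[(324,259),(290,179),(259,178)],"scene":[(349,240),(281,211),(254,218)]}[n]
    W=[at(n,p,5) for p in px]; print(n,fit([(-88,0),(70,70),(70,135)],W))
# screws / corners in top crop: corners of loading end (281,405),(391,406)/3+(210,140)
for c in [(281,405),(391,406),(30,163),(33,60)]:
    print(at("top",(210+c[0]/3,140+c[1]/3),5))
# caps
print("cap",at("top",(210+190/3,140+335/3),57),"foot",at("top",(276,253),10))
print("scene cap",at("scene",(220+275/3.2,140+306/3.2),57))
print("empty top",at("top",(210+76/3,140+298/3),42))
E
```

```text
top (np.float64(-0.8617751325110383), array([558.8,  17. ]), array([[-0.3, -0.4],
       [-0.2,  1.4],
       [ 0.6, -1. ]]))
scene (np.float64(0.9092525490477613), array([555.5,  24.2]), array([[ 3.6,  0.2],
       [-7.1,  3.1],
       [ 3.5, -3.4]]))
[439.2  57.4   5. ]
[439.1 -14.1   5. ]
[597.7 227.4   5. ]
[668.2 228.1   5. ]
cap [482.3 111.8  57. ] foot [481.4 111.8  10. ]
scene cap [479.7 114.7  57. ]
empty top [505.6 186.3  42. ]
```

```bash
python3 -m crank '[[[0.03,-0.035,0,0,0,-0.09],[0.07,-0.08,0,0,0,-0.2],[0.11,-0.125,0,0,0,-0.3],[0.15,-0.17,0,0,0,-0.41],[0.19,-0.215,0,0,0,-0.52],[0.23,-0.26,0,0,0,-0.62],[0.27,-0.305,0,0,0,-0.73],[0.31,-0.35,0,0,0,-0.84],[0.35,-0.395,0,0,0,-0.95],[0.39,-0.44,0,0,0,-1.05]]]' 0.4
```

```text
time: 1.95
tool_pos: [420.2, -39.6, 231.8]
tcp_rot: [179.9, 0.0, 77.0]
ft_force: [0.8, -1.0, -0.1]
finger_gap: 51.0
```

```bash
python3 -m crank '[[[0.05,0.01,0,0,0,-0.1],[0.1,0.02,0,0,0,-0.2],[0.118,0.024,0,0,0,-0.227],[0.118,0.024,0,0,0,-0.227]]]'
python3 - <<'E'
from h import *
np.set_printoptions(precision=2,suppress=True)
s=r.sense();print(s["tool_pos"],s["tcp_rot"],s["ft_force"])
p,d=r.snapshot("wrist");cv2.imwrite("pics/w1.png",p)
C=r.get_calibration("wrist");import pickle;pickle.dump(C,open("pics/w1.pkl","wb"));np.save("pics/w1d.npy",d)
print(np.array(C["mtx"]),np.array(C["cam_to_world"]))
for t in ("carrier","carrier_empty","loading","bend","outlet_end","lane"):
    for x in r.landmark_of(t,"wrist")[:2]: print(t,np.round(x["pixel"],1),round(x["conf"],2),at("wrist",x["pixel"],5 if t in("loading","bend","outlet_end") else 0,C))
E
```

```text
time: 2.45
tool_pos: [470.1, 70.6, 231.7]
tcp_rot: [179.9, 0.0, 90.1]
ft_force: [-1.0, 0.1, -0.1]
finger_gap: 51.1
[470.09  70.6  231.67] [179.94   0.04  90.1 ] [-1.02  0.09 -0.13]
[[309.71   0.   317.09]
 [  0.   309.71 194.51]
 [  0.     0.     1.  ]] [[  1.    -0.     0.   468.28]
 [ -0.    -0.95  -0.3  146.36]
 [  0.     0.3   -0.95 373.5 ]
 [  0.     0.     0.     1.  ]]
carrier [335.  333.1] 0.75 [ 497.5  -204.07    0.  ]
carrier_empty [345.   66.5] 0.74 [501.98 187.19   0.  ]
loading [317.6 201.1] 0.79 [469.55  21.47   5.  ]
bend [440.8 153.4] 0.95 [626.22  84.79   5.  ]
outlet_end [447.8 101.8] 0.84 [631.6  150.94   5.  ]
lane [385. 202.] 0.9 [556.93  18.3    0.  ]
```

View pics/w1.png

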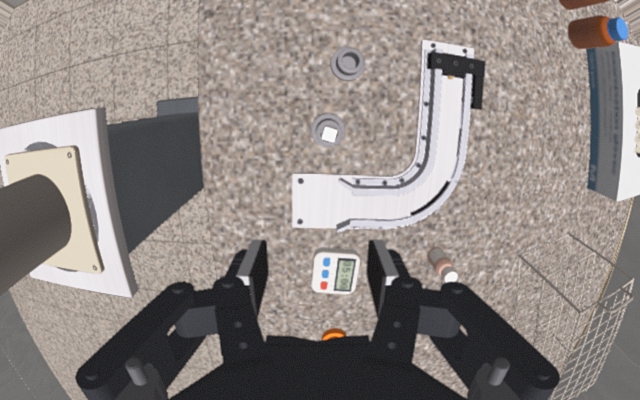

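The wrist view shows the carrier with its white cap at (328,131), the empty one at (347,64), and the lane with its loading end on the left at (293..340, 175..228). I'll crop it to get precise pixels.

Run:
```python
import cv2
p=cv2.imread("pics/w1.png")[30:240,285:495]; cv2.imwrite("pics/w1c.png",cv2.resize(p,(588,588),interpolation=cv2.INTER_CUBIC))
```

```text
(no output)
```

View pics/w1c.png

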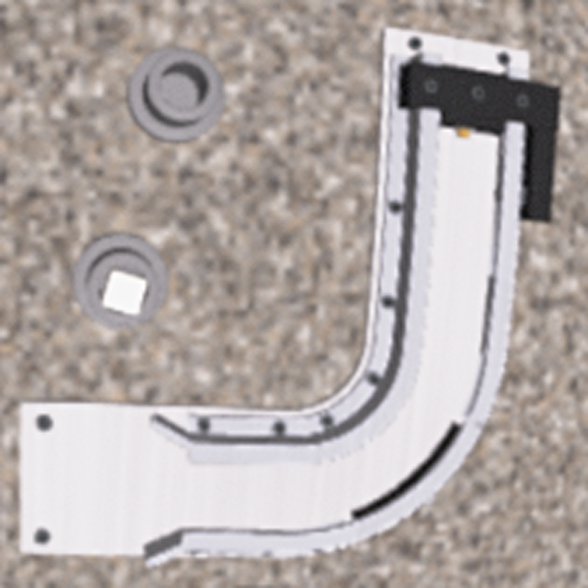

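Run:
```python
from h import *
import pickle
np.set_printoptions(precision=1,suppress=True)
C=pickle.load(open("pics/w1.pkl","rb"))
f=lambda c,z:at("wrist",(285+(c[0]-.9)/2.8,30+(c[1]-.9)/2.8),z,C)
for n,c,z in [("corner L",(22,404),5),("corner R",(22,552),5),("screwL",(44,422),6),("screwR",(41,536),6),("far in",(386,29),5),("far out",(527,52),5),("edge",(376,250),5),("edge2",(200,408),5),
 ("foot",(120,280),12),("cap",(125,293),57),("empty foot",(176,93),12),("emptybore",(180,86),42),("pin",(463,132),14),("stopfaceL",(440,124),27),("stopfaceR",(505,133),27),("inner lip",(420,250),23.5),("inner lip",(436,140),23.5),("in lip",(200,462),23.5),("in lip",(300,462),23.5),("out lip",(190,532),23.5),("out lip",(300,524),23.5)]:
    print(n,f(c,z))
```

```text
corner L [438.8  56.6   5. ]
corner R [437.  -13.8   5. ]
screwL [448.4  48.7   6. ]
screwR [446.1  -5.3   6. ]
far in [596.5 225.8   5. ]
far out [666.5 224.4   5. ]
edge [593.6 126.9   5. ]
edge2 [517.   54.8   5. ]
foot [481.1 111.5  12. ]
cap [481.4 111.1  57. ]
empty foot [503.8 190.2  12. ]
emptybore [502.4 189.4  42. ]
pin [629.7 182.   14. ]
stopfaceL [613.1 183.   27. ]
stopfaceR [644.  182.5  27. ]
inner lip [607.2 129.   23.5]
inner lip [612.8 176.3  23.5]
in lip [515.4  35.7  23.5]
in lip [559.3  35.7  23.5]
out lip [512.3   3.6  23.5]
out lip [561.5   6.9  23.5]
```

```bash
python3 -m crank '[[[0.02,0.006,0.04,0,0,0.014],[0.041,0.011,0.09,0,0,0.028],[0.041,0.011,0.14,0,0,0.028],[0.041,0.011,0.17,0,0,0.028],[0.041,0.011,0.19,0,0,0.028],[0.041,0.011,0.2,0,0,0.028],[0.041,0.011,0.2065,0,0,0.028],[0.041,0.011,0.2065,0,0,0.028]]]'
python3 - <<'E'
from h import *
p,d=r.snapshot("wrist");cv2.imwrite("pics/w2.png",p)
p,d=r.snapshot("scene");cv2.imwrite("pics/s2.png",cv2.resize(p[150:310,200:440],None,fx=3,fy=3))
print(r.sense()["tool_pos"])
E
```

```text
time: 3.8
tool_pos: [481.7, 109.7, 25.8]
tcp_rot: [179.9, 0.0, 88.3]
ft_force: [-0.2, -0.2, 0.4]
finger_gap: 51.0
[482.15673638 109.87547994  26.34925084]
```

View pics/w2.png

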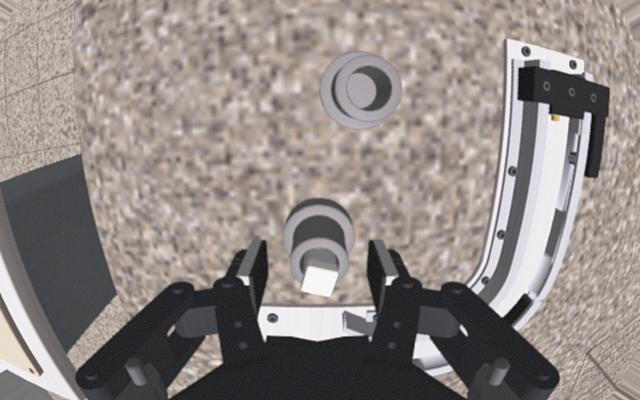

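View pics/s2.png

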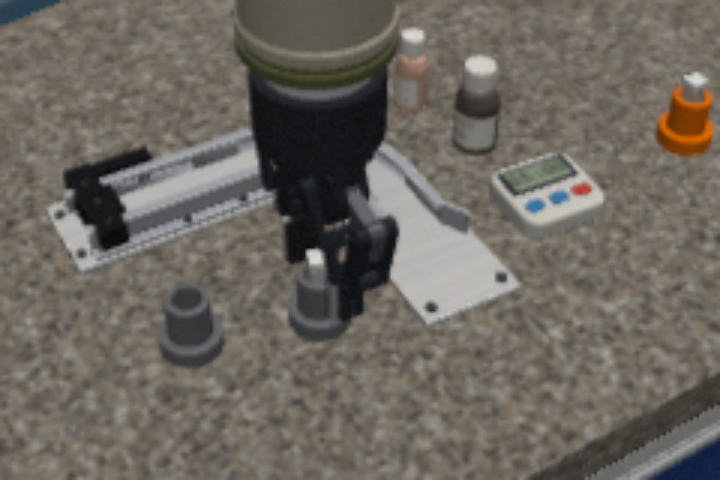

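Run:
```python
from h import *
C=r.get_calibration("wrist")
print(at("wrist",(320,278),57,C),at("wrist",(319,266),42,C),at("wrist",(319,234),14,C))
```

```text
[482.04440036 114.51966827  57.        ] [481.68698454 111.59680592  42.        ] [482.06656476 115.34123978  14.        ]
```

```bash
python3 -m crank '[[[0.003,0,0.001,0,0,0],[0.003,0,0.001,0,0,0]]]' - 30 && python3 -m crank '[[[0,0,0,0,0,0],[0,0,0,0,0,0],[0,0,0,0,0,0],[0,0,0,0,0,0],[0,0,0,0,0,0]]]' 0.75 30
```

```text
time: 4.15
tool_pos: [482.7, 113.2, 25.8]
tcp_rot: [179.8, 0.0, 88.3]
ft_force: [-0.5, -0.6, -0.8]
finger_gap: 51.5
time: 4.78
tool_pos: [483.0, 113.3, 26.2]
tcp_rot: [179.7, -0.0, 88.3]
ft_force: [-1.3, 1.0, 6.2]
finger_gap: 26.8
```

```bash
python3 -m crank '[[[0,0,-0.01,0,0,0],[0,0,-0.03,0,0,0],[-0.01,-0.002,-0.04,0,0,0],[-0.03,-0.004,-0.04,0,0,0],[-0.055,-0.007,-0.04,0,0,0],[-0.08,-0.01,-0.04,0,0,0],[-0.093,-0.012,-0.04,0,0,0],[-0.093,-0.012,-0.035,0,0,0],[-0.093,-0.012,-0.025,0,0,0],[-0.093,-0.012,-0.025,0,0,0]]]'
python3 - <<'E'
from h import *
print(r.sense()["tool_pos"])
p,d=r.snapshot("wrist");cv2.imwrite("pics/w3.png",p)
p,d=r.snapshot("scene");cv2.imwrite("pics/s3.png",cv2.resize(p[150:310,200:440],None,fx=3,fy=3))
E
```

```text
time: 6.02
tool_pos: [467.0, 21.4, 49.7]
tcp_rot: [179.9, -0.0, 88.4]
ft_force: [-0.2, 0.4, -2.0]
finger_gap: 26.5
[467.00704306  21.42067395  49.70549053]
```

View pics/w3.png

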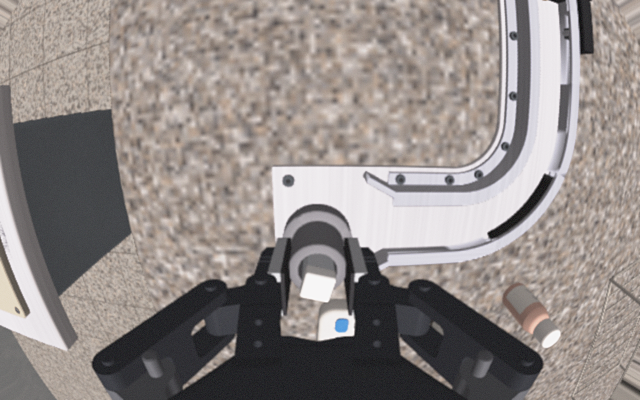

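View pics/s3.png

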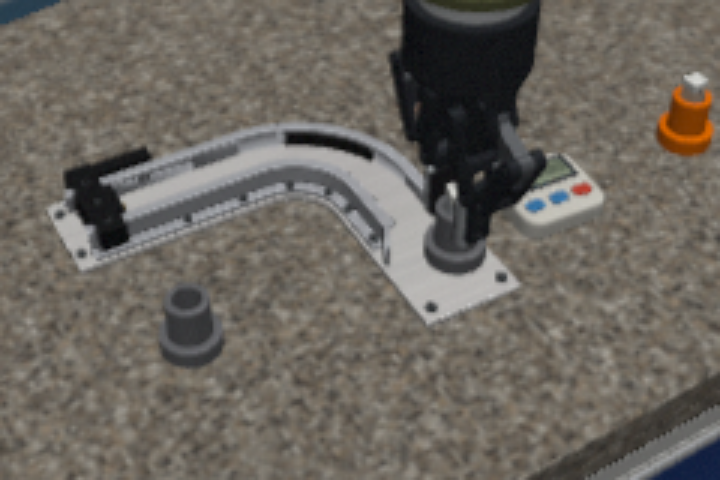

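```bash
python3 - <<'E'
from h import *
C=r.get_calibration("wrist")
print(at("wrist",(318,287),80.5,C),at("wrist",(318,262),65.5,C),at("wrist",(318,232),37.5,C), at("wrist",(274.5,167),5,C),at("wrist",(288,180.5),6,C))
E
python3 -m crank '[[[0,0,0.008,0,0,0],[0,0,0.014,0,0,0],[0,0,0.0165,0,0,0],[0,0,0.0165,0,0,0]]]'
```

```text
[466.65240416  20.67170051  80.5       ] [466.87261536  24.6954555   65.5       ] [467.15807981  27.57519352  37.5       ] [441.1554174   57.68191435   5.        ] [449.25034006  48.96291548   6.        ]
time: 6.62
tool_pos: [467.6, 21.3, 33.9]
tcp_rot: [179.8, -0.0, 88.4]
ft_force: [0.4, 0.5, -2.1]
finger_gap: 26.7
```

```bash
python3 -m crank '[[[0,0,0.0015,0,0,0],[0,0,0.0025,0,0,0],[0,0,0.0025,0,0,0]]]'
python3 - <<'E'
from h import *
p,d=r.snapshot("wrist");cv2.imwrite("pics/w4.png",cv2.resize(p[150:330,230:410],None,fx=3,fy=3))
E
```

```text
time: 7.0
tool_pos: [467.6, 21.3, 31.4]
tcp_rot: [179.8, -0.0, 88.4]
ft_force: [-1.0, 0.2, -1.1]
finger_gap: 26.5
```

View pics/w4.png

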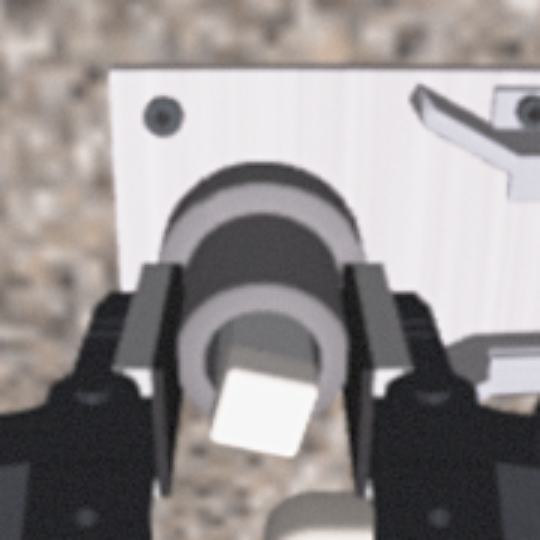

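```bash
python3 -m crank '[[[0,0,0.0005,0,0,0],[0,0,0.001,0,0,0],[0,0,0.001,0,0,0],[0,0,0.0015,0,0,0]]]' 0.63
python3 - <<'E'
from h import *
p,d=r.snapshot("wrist");cv2.imwrite("pics/w5.png",cv2.resize(p[150:330,230:410],None,fx=3,fy=3))
E
```

```text
time: 7.55
tool_pos: [467.7, 21.3, 30.0]
tcp_rot: [179.8, -0.0, 88.4]
ft_force: [-0.2, 0.3, 0.6]
finger_gap: 31.7
```

View pics/w5.png

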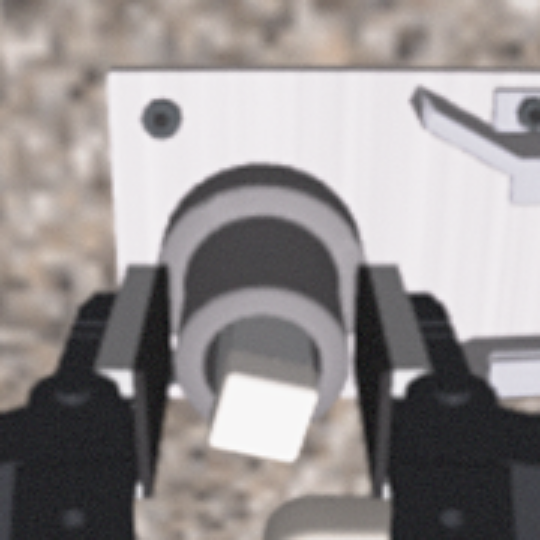

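```bash
python3 -m crank '[[[0,0.003,0,0,0,0],[0,0.007,0,0,0,0],[0,0.012,0,0,0,0],[0,0.017,0,0,0,0],[0,0.022,0,0,0,0],[0,0.026,0,0,0,0],[0,0.03,0,0,0,0]]]'
python3 - <<'E'
from h import *
p,d=r.snapshot("wrist");cv2.imwrite("pics/w6.png",cv2.resize(p[110:330,210:470],None,fx=2.5,fy=2.5))
E
```

```text
time: 8.48
tool_pos: [497.9, 20.4, 30.0]
tcp_rot: [179.8, -0.0, 88.4]
ft_force: [0.2, 1.5, 0.9]
finger_gap: 31.6
```

View pics/w6.png

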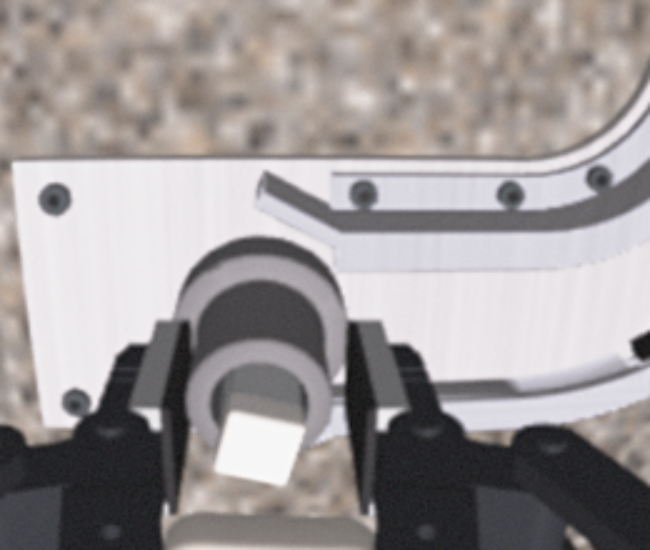

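```bash
python3 -m crank '[[[0,0.003,0,0,0,0],[0,0.006,0,0,0,0],[0,0.009,0,0,0,0],[0,0.012,0,0,0,0],[0,0.015,0,0,0,0]]]'
python3 - <<'E'
from h import *
print(r.sense()["ft_force"])
p,d=r.snapshot("wrist");cv2.imwrite("pics/w7.png",cv2.resize(p[110:330,210:470],None,fx=2.5,fy=2.5))
E
```

```text
time: 9.15
tool_pos: [513.5, 20.0, 30.1]
tcp_rot: [179.8, -0.0, 88.4]
ft_force: [-0.6, -0.2, -0.5]
finger_gap: 32.1
[-0.62970923 -0.15013143 -0.54973561]
```

View pics/w7.png

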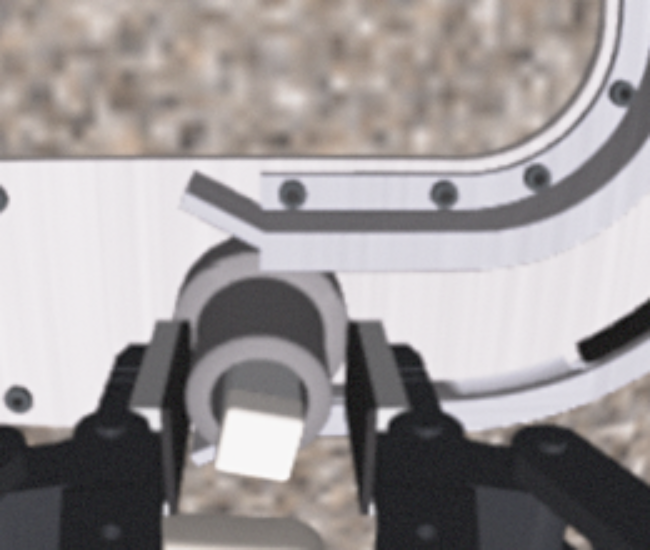

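```bash
python3 -m crank '[[[0,0.003,0,0,0,0],[0,0.006,0,0,0,0],[0,0.01,0,0,0,0],[0,0.014,0,0,0,0],[0,0.018,0,0,0,0],[0,0.022,0,0,0,0]]]';python3 -m crank '[[[0,0.003,0,0,0,0],[0,0.007,0,0,0,0],[0,0.011,0,0,0,0],[0,0.015,0,0,0,0],[0,0.019,0,0,0,0],[0,0.019,0,0,0,0]]]'
python3 - <<'E'
from h import *
print(r.sense()["ft_force"])
p,d=r.snapshot("wrist");cv2.imwrite("pics/w8.png",cv2.resize(p[110:330,210:470],None,fx=2.5,fy=2.5))
E
```

```text
time: 9.95
tool_pos: [536.2, 19.3, 30.3]
tcp_rot: [179.8, -0.0, 88.4]
ft_force: [-0.6, 0.9, -0.2]
finger_gap: 31.6
time: 10.7
tool_pos: [555.6, 18.7, 30.5]
tcp_rot: [179.7, -0.0, 88.4]
ft_force: [-0.3, -0.4, -0.2]
finger_gap: 31.6
[-0.26417629 -0.38369882 -0.24744744]
```

View pics/w8.png

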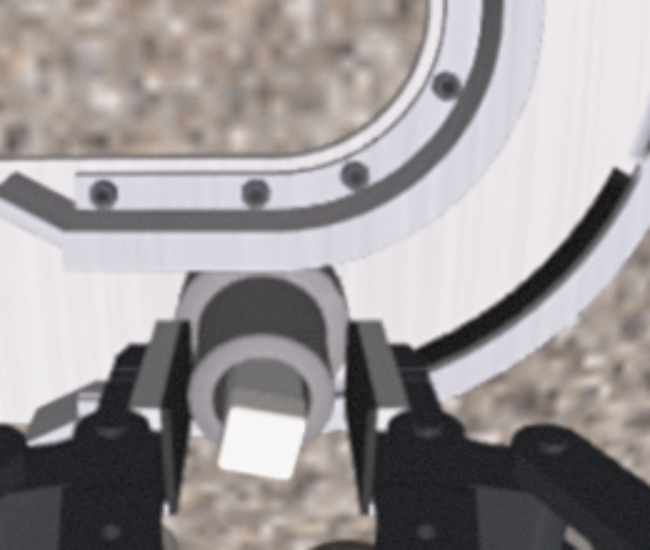

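```bash
python3 -m crank '[[[0,0.0035,0,0,0,0],[0.0003,0.0084,0,0,0,-0.07],[0.001,0.0132,0,0,0,-0.14],[0.0021,0.018,0,0,0,-0.209],[0.0034,0.0227,0,0,0,-0.279],[0.0051,0.0273,0,0,0,-0.349]]]'
python3 - <<'E'
from h import *
print(r.sense()["ft_force"],r.sense()["tool_pos"])
p,d=r.snapshot("wrist");cv2.imwrite("pics/w9.png",cv2.resize(p[110:330,210:470],None,fx=2.5,fy=2.5))
E
```

```text
time: 11.5
tool_pos: [582.6, 23.1, 30.4]
tcp_rot: [179.8, 0.1, 108.5]
ft_force: [-4.8, 0.3, 2.5]
finger_gap: 31.6
[-4.81252723  0.31712015  2.53469834] [582.56068631  23.12684226  30.38833857]
```

View pics/w9.png

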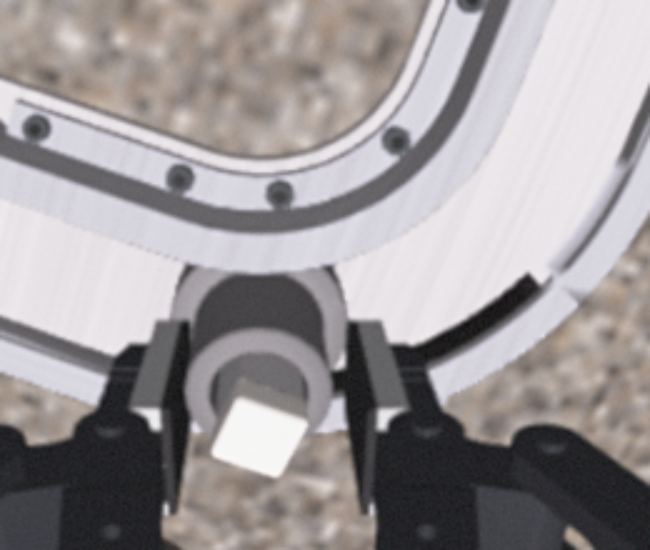

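```bash
python3 -m crank '[[[0.0003,0.0049,0,0,0,-0.07],[0.001,0.0097,0,0,0,-0.14],[0.0021,0.0145,0,0,0,-0.209],[0.0034,0.0192,0,0,0,-0.279],[0.0051,0.0238,0,0,0,-0.349]]]'
python3 - <<'E'
from h import *
s=r.sense();print(s["ft_force"],s["tool_pos"],s["finger_gap"],s["joint_pos"])
p,d=r.snapshot("wrist");cv2.imwrite("pics/w10.png",cv2.resize(p[110:330,210:470],None,fx=2.5,fy=2.5))
E
```

```text
time: 12.18
tool_pos: [603.0, 35.7, 30.1]
tcp_rot: [179.9, 0.0, 128.7]
ft_force: [-3.5, -0.6, 1.8]
finger_gap: 31.3
[-3.45592635 -0.61260806  1.83544553] [603.00835782  35.73679907  30.1384672 ] 31.295842124247944 [-1.47623612e+00  1.83655053e+01  9.46969008e+01  1.02212155e-02
  6.68509617e+01 -4.02213760e+01]
```

View pics/w10.png

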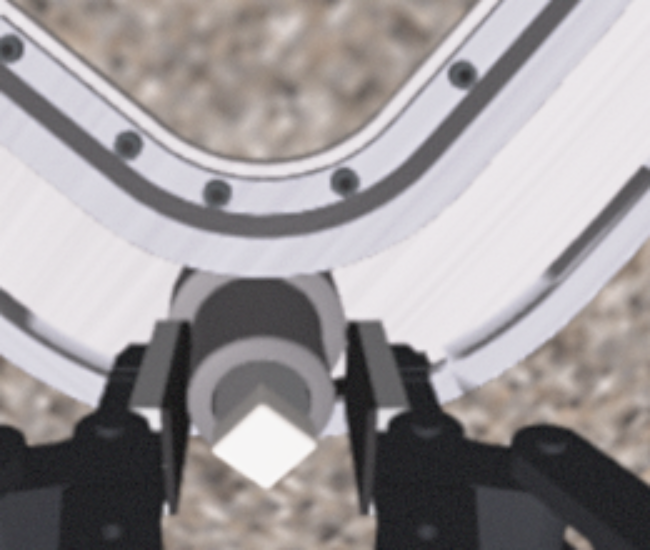

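```bash
python3 -m crank '[[[0.0003,0.0049,0,0,0,-0.07],[0.001,0.0097,0,0,0,-0.14],[0.0021,0.0145,0,0,0,-0.209],[0.0034,0.0192,0,0,0,-0.279],[0.0051,0.0238,0,0,0,-0.349]]]'; python3 -m crank '[[[0.0003,0.0049,0,0,0,-0.07],[0.001,0.0097,0,0,0,-0.14],[0.0021,0.0145,0,0,0,-0.209],[0.0034,0.0192,0,0,0,-0.279],[0.0051,0.0238,0,0,0,-0.349]]]'
python3 - <<'E'
from h import *
s=r.sense();print(s["ft_force"],s["tool_pos"],s["finger_gap"])
p,d=r.snapshot("wrist");cv2.imwrite("pics/w11.png",cv2.resize(p[110:330,210:470],None,fx=2.5,fy=2.5))
E
```

```text
time: 12.85
tool_pos: [617.8, 54.6, 29.7]
tcp_rot: [-180.0, 0.0, 148.9]
ft_force: [-4.7, -1.9, 0.9]
finger_gap: 31.6
time: 13.48
tool_pos: [625.9, 77.6, 29.7]
tcp_rot: [-180.0, 0.0, 168.9]
ft_force: [-0.4, -0.9, -0.8]
finger_gap: 31.3
[-0.40064835 -0.90893252 -0.80626042] [625.94824123  77.64160412  29.74575133] 31.25655512854135
```

View pics/w11.png

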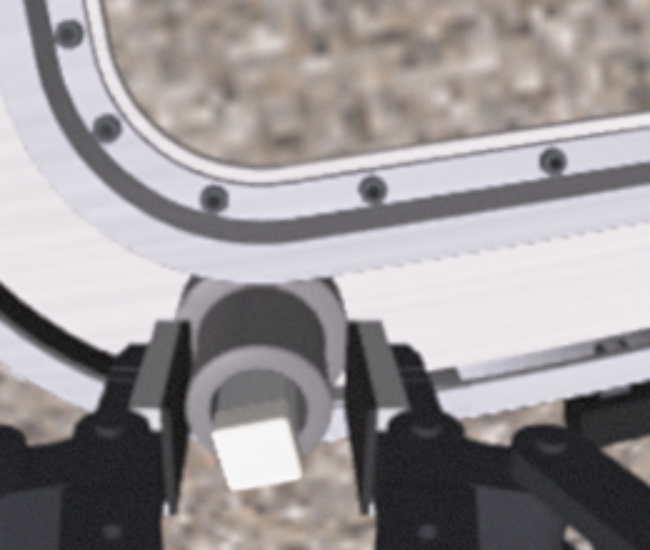

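```bash
python3 -m crank '[[[0.0003,0.0049,0,0,0,-0.07],[0.0008,0.0085,0,0,0,-0.122],[0.0014,0.0117,0,0,0,-0.167],[0.002,0.0147,0,0,0,-0.167],[0.0025,0.0177,0,0,0,-0.167]]]'
python3 - <<'E'
from h import *
s=r.sense();print(s["ft_force"],s["tool_pos"],s["finger_gap"])
p,d=r.snapshot("wrist");cv2.imwrite("pics/w12.png",cv2.resize(p[110:330,210:470],None,fx=2.5,fy=2.5))
E
```

```text
time: 14.15
tool_pos: [627.0, 96.1, 29.9]
tcp_rot: [-180.0, 0.1, 178.6]
ft_force: [-0.5, -0.5, -0.2]
finger_gap: 31.5
[-0.51001816 -0.52984647 -0.23943069] [626.98066639  96.14181492  29.85958565] 31.510103467252545
```

View pics/w12.png

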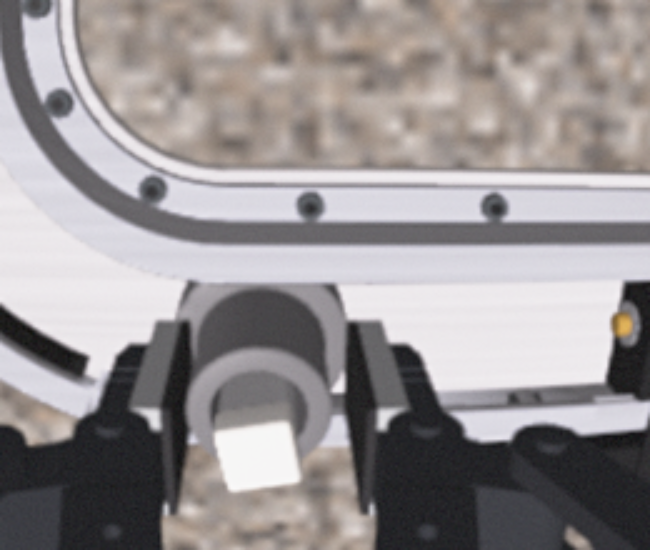

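```bash
python3 -m crank '[[[0,0.004,0,0,0,0],[0,0.008,0,0,0,0],[0,0.012,0,0,0,0],[0,0.016,0,0,0,0],[0,0.02,0,0,0,0]]]'; python3 -m crank '[[[0,0.004,0,0,0,0],[0,0.008,0,0,0,0],[0,0.012,0,0,0,0],[0,0.016,0,0,0,0],[0,0.016,0,0,0,0]]]';python3 - <<'E'
from h import *
s=r.sense();print(s["ft_force"],s["tool_pos"],s["finger_gap"])
p,d=r.snapshot("wrist");cv2.imwrite("pics/w13.png",cv2.resize(p[110:330,210:470],None,fx=2.5,fy=2.5))
E
```

```text
time: 14.82
tool_pos: [627.5, 116.9, 29.9]
tcp_rot: [180.0, 0.1, 178.6]
ft_force: [-0.6, -0.1, -0.2]
finger_gap: 31.4
time: 15.45
tool_pos: [627.8, 133.3, 29.9]
tcp_rot: [180.0, 0.1, 178.7]
ft_force: [-0.2, -0.8, -0.3]
finger_gap: 31.8
[-0.18484599 -0.84250384 -0.30851989] [627.82110681 133.26196261  29.87486426] 31.80730157870619
```

View pics/w13.png

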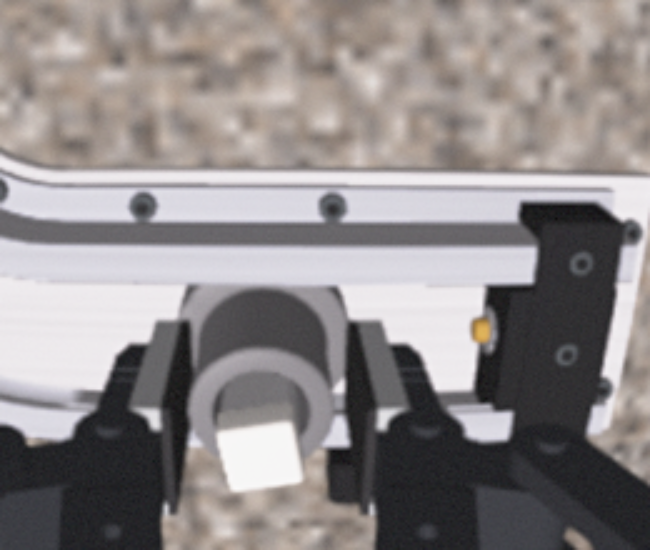

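```bash
python3 -m crank '[[[0,0.003,0,0,0,0],[0,0.006,0,0,0,0],[0,0.009,0,0,0,0],[0,0.012,0,0,0,0]]]'; python3 -m crank '[[[0,0.001,0,0,0,0],[0,0.002,0,0,0,0],[0,0.003,0,0,0,0]]]';python3 -m crank '[[[0,0.001,0,0,0,0],[0,0.002,0,0,0,0],[0,0.003,0,0,0,0]]]'
```

```text
time: 16.0
tool_pos: [628.1, 145.3, 29.9]
tcp_rot: [180.0, 0.0, 178.7]
ft_force: [-0.2, -0.0, -0.8]
finger_gap: 31.7
time: 16.38
tool_pos: [628.1, 148.2, 29.8]
tcp_rot: [180.0, 0.0, 178.6]
ft_force: [-0.8, -0.6, 0.5]
finger_gap: 31.7
time: 16.75
tool_pos: [628.1, 151.1, 29.8]
tcp_rot: [-180.0, 0.0, 178.6]
ft_force: [-1.7, -2.0, 0.8]
finger_gap: 31.7
```

```bash
python3 -m crank '[[[0,0.001,0,0,0,0],[0,0.002,0,0,0,0]]]'; python3 -m crank '[[[0,0.001,0,0,0,0],[0,0.002,0,0,0,0]]]';python3 -m crank '[[[0,0.001,0,0,0,0],[0,0.002,0,0,0,0]]]'
```

```text
time: 17.0
tool_pos: [628.4, 152.8, 30.0]
tcp_rot: [-180.0, 0.1, 178.6]
ft_force: [-0.9, -4.6, 2.3]
finger_gap: 31.8
time: 17.25
tool_pos: [628.6, 154.7, 30.1]
tcp_rot: [-180.0, 0.1, 178.6]
ft_force: [-1.0, -5.0, 1.9]
finger_gap: 31.5
time: 17.5
tool_pos: [628.7, 156.7, 30.2]
tcp_rot: [-180.0, 0.1, 178.6]
ft_force: [-0.7, -4.3, 2.1]
finger_gap: 31.5
```

```bash
python3 -m crank '[[[0,0.001,0,0,0,0],[0,0.002,0,0,0,0]]]'; python3 -m crank '[[[0,0.001,0,0,0,0],[0,0.002,0,0,0,0]]]';python3 -m crank '[[[0,0.001,0,0,0,0],[0,0.002,0,0,0,0]]]';python3 -m crank '[[[0,0.001,0,0,0,0]]]';python3 -m crank '[[[0,0.001,0,0,0,0]]]'
```

```text
time: 17.75
tool_pos: [628.8, 158.8, 30.2]
tcp_rot: [-180.0, 0.1, 178.6]
ft_force: [0.4, -4.1, 1.9]
finger_gap: 31.8
time: 18.0
tool_pos: [628.8, 161.0, 30.1]
tcp_rot: [-180.0, 0.1, 178.6]
ft_force: [-0.1, -3.2, 0.9]
finger_gap: 32.0
time: 18.25
tool_pos: [628.9, 163.3, 30.1]
tcp_rot: [-180.0, 0.1, 178.6]
ft_force: [-0.1, -2.5, 1.0]
finger_gap: 31.6
time: 18.38
tool_pos: [628.9, 164.3, 30.1]
tcp_rot: [-180.0, 0.1, 178.6]
ft_force: [-0.3, -2.8, 1.2]
finger_gap: 31.4
time: 18.5
tool_pos: [629.0, 165.4, 30.1]
tcp_rot: [-180.0, 0.1, 178.6]
ft_force: [-0.3, -3.0, 0.8]
finger_gap: 31.4
```

```bash
for i in 1; do python3 -m crank '[[[0,0.001,0,0,0,0]]]';python3 -m crank '[[[0,0.0007,0,0,0,0]]]';  python3 -m crank '[[[0,0.0005,0,0,0,0]]]'; done
python3 - <<'E'
from h import *
s=r.sense();print(s["ft_force"],s["tool_pos"],s["finger_gap"])
p,d=r.snapshot("wrist");cv2.imwrite("pics/w14.png",cv2.resize(p[110:330,210:470],None,fx=2.5,fy=2.5))
E
```

```text
time: 18.62
tool_pos: [629.0, 166.5, 30.1]
tcp_rot: [-180.0, 0.1, 178.6]
ft_force: [-0.6, -4.0, 1.4]
finger_gap: 31.7
time: 18.75
tool_pos: [629.0, 167.3, 30.1]
tcp_rot: [-180.0, 0.1, 178.6]
ft_force: [-0.3, -4.2, 1.5]
finger_gap: 31.8
time: 18.88
tool_pos: [629.1, 167.5, 30.1]
tcp_rot: [-180.0, 0.1, 178.6]
ft_force: [-0.1, -6.0, 2.5]
finger_gap: 31.8
[-0.14309182 -5.97683257  2.51769584] [629.06086946 167.52975429  30.13718821] 31.793043862998463
```

View pics/w14.png

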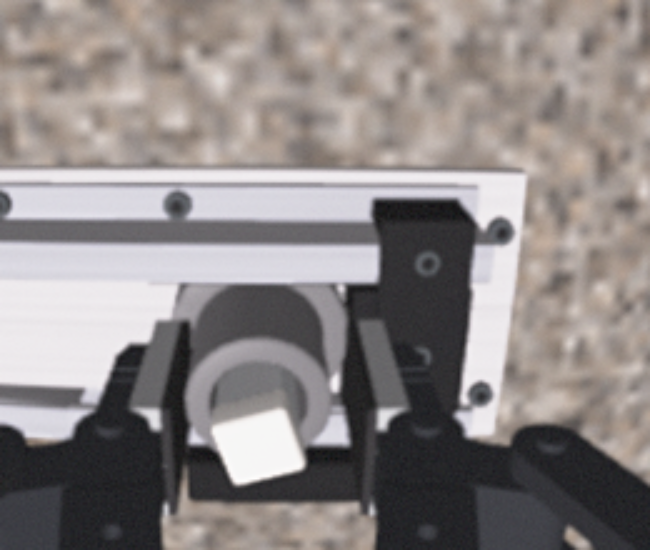

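```bash
python3 -m crank '[[[0,0.0005,0,0,0,0]]]';python3 -m crank '[[[0,0.0005,0,0,0,0]]]'
```

```text
time: 19.05
tool_pos: [629.1, 167.5, 30.2]
tcp_rot: [-179.9, 0.1, 178.6]
ft_force: [-0.6, -5.5, 1.9]
finger_gap: 31.5
time: 19.18
tool_pos: [629.0, 167.5, 30.1]
tcp_rot: [-179.9, 0.1, 178.6]
ft_force: [-1.0, -5.6, 2.5]
finger_gap: 31.8
```

```bash
python3 -m crank '[[[0,0.0009,0,0,0,0],[0,0.0009,0,0,0,0]]]'
```

```text
time: 19.42
tool_pos: [629.1, 167.6, 30.2]
tcp_rot: [-179.8, 0.1, 178.6]
ft_force: [-0.1, -5.4, 2.8]
finger_gap: 31.9
```

```bash
python3 -m crank '[[[0,0.001,0,0,0,0],[0,0.0015,0,0,0,0]]]'
```

```text
time: 19.68
tool_pos: [629.2, 167.9, 30.3]
tcp_rot: [-179.7, 0.1, 178.6]
ft_force: [-1.8, -10.4, 4.5]
finger_gap: 31.6
```

```bash
python3 -m crank '[[[0,-0.001,0,0,0,0],[0,-0.0025,0,0,0,0],[0,-0.0025,0,0,0,0]]]';python3 -m crank '[[[0,0,0,0,0,0],[0,0,0,0,0,0],[0,0,0,0,0,0]]]' 0.45;python3 - <<'E'
from h import *
s=r.sense();print(s["ft_force"],s["tool_pos"],s["finger_gap"])
p,d=r.snapshot("wrist");cv2.imwrite("pics/w15.png",cv2.resize(p[110:330,210:470],None,fx=2.5,fy=2.5))
E
```

```text
time: 20.05
tool_pos: [629.0, 165.7, 30.2]
tcp_rot: [-179.7, 0.0, 178.6]
ft_force: [-0.9, 0.2, -0.0]
finger_gap: 31.8
time: 20.42
tool_pos: [629.0, 165.8, 30.2]
tcp_rot: [-179.7, 0.0, 178.6]
ft_force: [0.1, 0.3, 1.0]
finger_gap: 47.2
[0.08366579 0.30668257 1.02922666] [628.9611473  165.82634944  30.18144208] 47.15329930373596
```

View pics/w15.png

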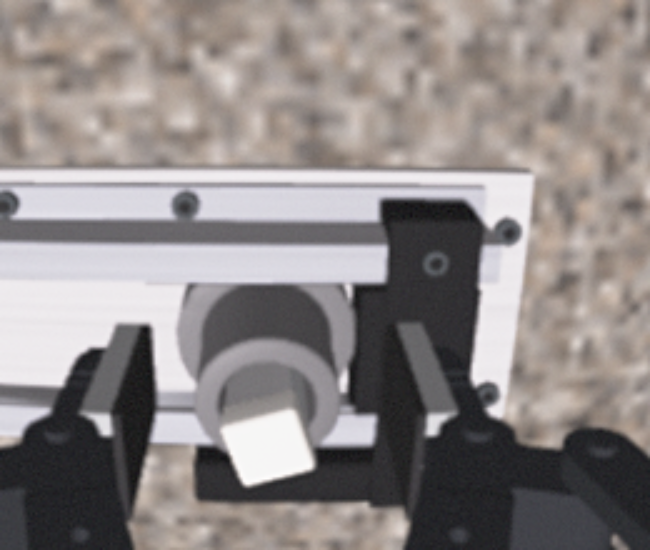

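```bash
python3 -m crank '[[[0,0,-0.01,0,0,0],[0,0,-0.03,0,0,0],[0,0,-0.06,0,0,0],[0,0,-0.1,0,0,0],[0,0,-0.12,0,0,0],[0,0,-0.12,0,0,0]]]';python3 - <<'E'
from h import *
s=r.sense();print(s["ft_force"],s["tool_pos"],s["finger_gap"])
p,d=r.snapshot("wrist");C=r.get_calibration("wrist");cv2.imwrite("pics/w16.png",cv2.resize(p[80:320,200:440],None,fx=2.4,fy=2.4))
import pickle;pickle.dump(C,open("pics/w16.pkl","wb"))
p,d=r.snapshot("scene");cv2.imwrite("pics/s16.png",cv2.resize(p[150:310,200:440],None,fx=3,fy=3))
E
```

```text
time: 21.22
tool_pos: [630.5, 166.7, 153.2]
tcp_rot: [-179.8, 0.3, 178.6]
ft_force: [0.2, 0.3, -0.6]
finger_gap: 46.8
[ 0.19936963  0.29069696 -0.58826747] [630.53649313 166.65032955 153.20322475] 46.81574705718966
```

View pics/w16.png

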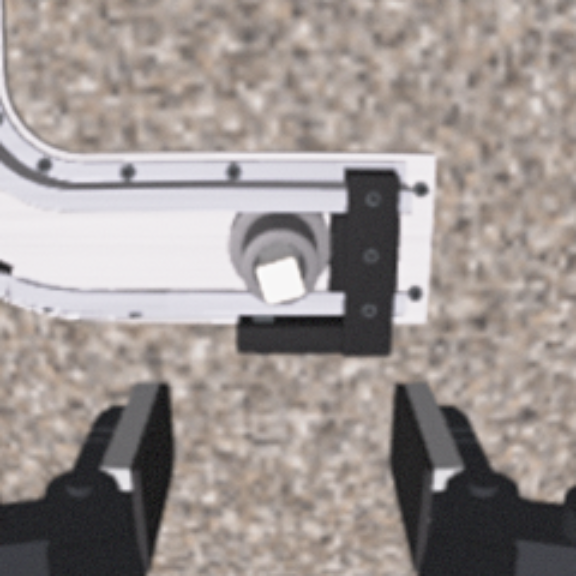

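View pics/s16.png

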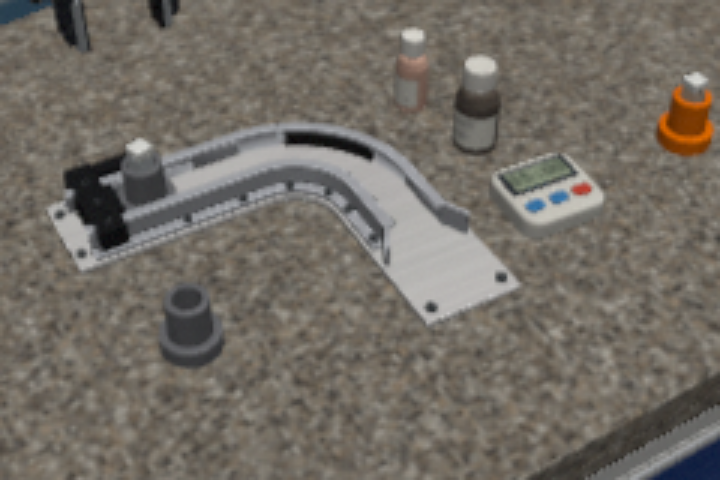

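Run:
```python
from h import *
p,d=r.snapshot("wrist");cv2.imwrite("pics/w17.png",cv2.resize(p[150:220,285:375],None,fx=8,fy=8,interpolation=cv2.INTER_CUBIC))
```

```text
(no output)
```

View pics/w17.png

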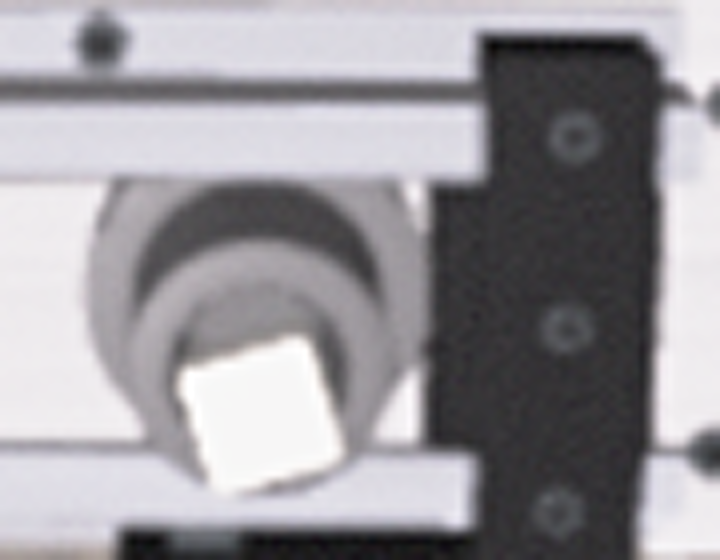

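The foot touches the stop face, with no gap and no pin showing. The carrier has stayed home with the gripper clear, so I hand in.

Run:
```python
from bench import r
print(r.hand_in(), r.sense()["time"])
```

```text
the job is handed in; nothing more can be done
the job is handed in; nothing more can be done
```

The carrier with the cuvette is home against the stop, and I handed the job in at about 21.5 s of the 54 s.

**What I did:** I gripped the grey carrier with the white cap and stood it on the loading end. Then I opened the fingers slightly, so that only the trailing finger pushed it, and took it round the corner and past the catch to the stop. The arm felt about 5 N at the brake shoe, up to 5 N at the catch and 10.4 N in a short last press at the stop.

**Last checks:**
- **At the stop:** in the last press the arm moved only 0.3 mm while the force rose from 5 to 10 N, so it had met something solid.
- **After release:** the carrier stayed upright with its foot touching the stop face, no gap and no pin showing. The gripper was about 120 mm clear and felt no force.
- **Other things:** the empty carrier, timer, vials and orange look-alike look unmoved in the final picture.

I could not read the pin joint directly, so "pressed in" rests on the force and the close-up. The feel matched it: the carrier met the catch about 16 to 17 mm before the stop, against the 17 mm you gave. No check failed, but my estimates of where the carrier sat in the gripper disagreed by up to 7 mm across the lane when it was over the loading end. It entered the mouth freely all the same.

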